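# Weigh out a charge of grinding cylinders and hold the pan up level

### The arm

A 6-joint arm with a two-finger parallel gripper is mounted at the origin on the work surface. World frame = base frame: x ahead of the robot, y to its left, z up, the work surface at z = 0. Lengths are in m, angles in degrees, forces in N, time in s.
With the tool pointing down it reaches from about 0.275 to 0.825 m from the base axis. Payload 5.2 kg.
Tool frame: the origin (TCP) lies at the very end of the fingers, on their centre line; the grasp point (between the pads) lies 19 mm behind it; z points along the fingers, y is the line along which they close (so a half turn about z gives the same grasp; the last joint's range is limited). The gripper opens to 93 mm and grips with 3 to 60 N. Pads are 15 mm wide; open, the fingers measure 128 mm over their backs; the gripper's body (75 mm by 188 mm) begins 65 mm behind the grasp point.
Start: joints at [60.63, 14.817, 87.949, -0, 77.235, -11.62], TCP at [0.168, 0.524, 0.219] pointing down, gripper open.
Joint ranges: [-179.93, 179.93], [-52.35, 119.4], [10.71, 147.94], [-69.91, 249.91], [12.55, 155.21], [-178.61, 178.61]. Speed limits (degrees/s): [147.25, 147.25, 180, 180, 180, 180].

### API

Orientations are given as [roll, pitch, yaw] about the fixed x, y, z axes, in that order (R = Rz(yaw) Ry(pitch) Rx(roll)).
In Python, from plant import sensors, snapshot, bot, masks_of, pinpoint gives the robot as it stands. The module is installed in compiled form; this text tells all that it offers.
- The arm moves only by the shell command python3 -m jog 'ROWS' [FORCE]. ROWS is JSON, a list of rows, each an object with "translation": the shift along the world's x, y, z in units of 30 mm (1.0 is 30 mm), a list of three; "angular": the turn, a rotation vector about the world's x, y, z in rad, a list of three; "jaw": the opening, from 0 (shut) to 1 (fully open). A call has 1 to 8 rows; each row is the pose to reach, as a shift and turn from the pose commanded when the call began; what a row does not reach only later rows make up. A row lasts 1/12 s, in which the tool goes at most 41.7 mm and 7.16 degrees, less where a joint would pass 70% of its speed; a pose out of reach is approached as far as the arm can. A call with a gripper value outside its range is refused whole. The fingers move at their own pace and stop on an object; FORCE is the grip in N (left out, the last holds). Time passes only in rows, so rows that repeat a pose let the fingers close. It gives the time, the measured TCP pose, the force, the opening and the grip force at its end, in the units of the state.
- sensors.observe(): the state, without advancing time (a new reading comes with each control period).
- snapshot(name): name is "scene" or "top"; returns a dict with "image" (384x512x3 uint8, blue, green, red), "range_z" (384x512 float32, m along the optical axis (not along the pixel's ray), 0 where there is no reading), "fx", "fy", "cx", "cy" (pixels), "R" (3x3) and "t" (3): a world point X has camera coordinates R X + t. Camera axes: x right, y down, z forward; pixel columns grow to the right and rows downward; lengths in m; the calibration is good to about 2 mm. A picture is of the moment at which its call begins.
- bot.hand_in(): hands the job in; it is judged then, once.
Trained networks look in a picture, given as the dict that the camera call returned (one of the last four; its "shot" number tells which), for a name from the list of things; names that differ only in an ending like _2 or _b are one class to them, and where a whole thing is asked for, a point or a joint stands for the part that bears it (a point fixed in the world has none). Each returns a list of dicts, best first, with "score" (0 to 1); they miss things now and then, are a little off and sometimes report something else, mostly with a low value. They report only what shows in the picture. A call takes as long as a camera call.
- masks_of(target, picture): "region" (384x512 bool, what is visible of it) and "bbox" ([left, top, right, bottom] in pixels, round what is visible of it).
- pinpoint(target, picture): "xy" ([column, row] in pixels: a listed point, or the origin of a listed thing).
The state is a dict: "time": time; "joints": joint angles; "qd": joint speeds; "tau": joint torques, N m; "ee_pos": TCP position; "ee_rot": TCP orientation; "wrist_force": force on the tool from outside, world axes, zero at the start; "torque": the same for the moment, N m; "opening": opening from 0.0 (shut) to 1.0 (fully open); "gripper_force": force on a finger pad.
Only numpy, scipy, OpenCV 4.12 (cv2) and the standard library are available. Lean on these libraries where they do the work, as an engineer would, in place of code of your own. Each camera call takes 0.05 s, during which the arm holds its last target. There are 200 camera calls.

### The job

Weigh out the ball mill's charge: add white grinding cylinders from the plywood board to the pan on the dial scale until, with your hand off, the red pointer rests inside the green band. Then take the pan by its wooden grip, lift it straight up off the scale, level, until it is at least 8 cm clear with the whole charge still in it, and finish while holding it there steady so that I can swap the scale for the mill jar underneath. Cylinders that are not needed stay on the board, and the other things on the table stay where they are.

Things in the scene. Friction and masses are not known exactly. Their poses are not given: they have to be found in the camera images.
- pan: Round metal pan, 224 mm across the rim, 190 mm across the base, 30 mm deep, 300 g, loose on the scale's platform. Origin: centre of its underside, z up; 98 mm above the table at the start. Floor flat, 4 mm above the origin, 90 mm in radius; free at x = +-62 mm, y = 0. A fixed arch handle stands across it along y.
- pan_grip (a point): Centre of the wooden grip in the middle of the arch handle, 66 mm above the pan's origin; axes as the pan's. Flat-sided, 18 mm wide (x), 66 mm long (y), 18 mm tall: pinch it across x from above.
- charge_a: a solid white alumina grinding cylinder, 32 mm in diameter, 34 mm tall, about 100 g, already in the pan, standing at about y = +60 mm of the pan. Origin: centre of its underside.
- charge_b: a solid white alumina grinding cylinder like charge_a, already in the pan, at about y = -60 mm of the pan.
- large_1: a solid white alumina grinding cylinder, 32 mm in diameter, 34 mm tall, about 100 g (true to 3 %), standing on end on the board at the start, at least 55 mm from its neighbours. Origin: centre of its underside.
- large_2: a solid white alumina grinding cylinder, 32 mm in diameter, 34 mm tall, about 100 g (true to 3 %), standing on end on the board at the start, at least 55 mm from its neighbours. Origin: centre of its underside.
- small: a solid white alumina grinding cylinder, 25 mm in diameter, 27 mm tall, about 50 g (true to 3 %), standing on end on the board at the start, at least 55 mm from its neighbours. Origin: centre of its underside.
- board: Fixed plywood drying board, 220 x 220 mm, 12 mm thick, on the table. Origin: centre of its underside; x and y along its edges.
- scale: Fixed green dial spring scale, case 170 mm wide, 72 mm tall. Origin: on the table, on the vertical axis of its round platform (140 mm across), which sinks 20 mm per kg and springs up 10 mm when emptied. Its x axis points to its dial, a white sloping face 142 mm across, centred 188 mm along x, 78 mm up; black marks every 50 g, long ones every 100 g, one turn = 1 kg.
- pointer (a joint): Angle of the red pointer, rad, clockwise as seen facing the dial from 0 at the uppermost mark (empty pan). 0.628 rad per 100 g in the pan, so about 1.26 at the start; it drops to -1.9 when the pan is off. It settles within about 1 s.
- band (a joint): Angle of the middle of the green band on the dial, rad, from the same zero and in the same sense: the wanted weight. The band reaches 0.22 rad (35 g) to each side; it is set before the start, about 50 to 210 g above what is in the pan, and does not move by itself.
- pointer_tip (a point): Point on the red pointer, 50 mm from the dial's centre.
- band_mid (a point): Middle of the green band, 50 mm from the dial's centre.
- mill_jar: White open porcelain mill jar, 140 mm in diameter, 150 mm tall, 2.2 kg. Bystander. Origin: centre of its underside.
- bisque_bowl: Terracotta bowl, 130 mm across, 60 mm tall. Bystander. Origin: centre of its underside.
- rolling_pin: Wooden rolling pin, 42 mm thick, 380 mm long along its x axis. Bystander. Origin: middle of its underside.
- star_mould: White plaster star, about 105 mm across, 18 mm thick. Bystander. Origin: centre of its underside.
- palette: Clear plastic flower-shaped palette, 135 mm across, 17 mm tall. Bystander. Origin: centre of its underside.

How it is judged:
By the outcome, as a careful person would: the job done as asked, in the order asked, and still so for the second after the job is handed in, while the arm keeps its last pose, push and grip.
It also fails if it takes over 72 s, if anything falls off the work surface, if the arm or the gripper's body presses on something with over 40 N, if the wrist force passes 120 N, or if a joint passes its speed limit or range.

## Working session

There is one attempt and no reset: what is moved stays moved. The work goes in short steps, Python scripts to look and compute and a shell command to move; the robot and the scene stay as the last step left them, time stands still between calls to the robot, and variables do not carry over. Pictures are saved under pics/ and viewed, at most 10 in all, crops included, and the job is handed in when it is done.

```bash
mkdir -p pics; cat > h.py <<'E'
import numpy as np, cv2
from plant import sensors, snapshot, bot, masks_of, pinpoint
def world(s,u,v,z):
    d=s["R"].T@np.array([(u-s["cx"])/s["fx"],(v-s["cy"])/s["fy"],1]); c=-s["R"].T@s["t"]
    return c+d*(z-c[2])/d[2]
def deproj(s,m):
    v,u=np.nonzero(m&(s["range_z"]>0)); r=s["range_z"][v,u]
    P=np.stack([(u-s["cx"])/s["fx"]*r,(v-s["cy"])/s["fy"]*r,r],1)
    return (P-s["t"])@s["R"]
E
python3 - <<'E'
from h import *
st=sensors.observe(); print({k:np.round(st[k],3) for k in st})
S={n:snapshot(n) for n in("scene","top")}
cv2.imwrite("pics/a.png",np.hstack([cv2.resize(S[n]["image"],(512,384)) for n in S])[:, :].copy()) if 0 else None
for n in S: cv2.imwrite(f"pics/{n}0.png",cv2.resize(S[n]["image"],(800,600),interpolation=cv2.INTER_CUBIC))
for n,s in S.items():
    print(n,"cam",np.round(-s["R"].T@s["t"],3))
    for t in ["pan","large_1","small","board","scale","mill_jar"]:
        for r in masks_of(t,s):
            if r["score"]<.2: continue
            P=deproj(s,r["region"]); 
            if len(P): print(t,round(r["score"],2),np.round(r["bbox"]),np.round(np.median(P,0),3),"zmax",np.round(np.percentile(P[:,2],97),3))
    for t in ["pan_grip","pointer_tip","band_mid","pan","scale"]:
        print(t,[(round(r["score"],2),np.round(r["xy"],1)) for r in pinpoint(t,s)[:2]])
E
```

```text
{'time': np.float64(0.0), 'joints': array([ 6.0630e+01,  1.4860e+01,  8.8011e+01, -1.0000e-03,  7.7235e+01,
       -1.1620e+01]), 'qd': array([ 0.048, -0.155,  0.073, -0.014, -0.032, -0.004]), 'tau': array([ 1.0000e-03, -4.3731e+01, -2.8400e+01,  7.2000e-02,  4.1000e-02,
       -0.0000e+00]), 'ee_pos': array([0.167, 0.523, 0.218]), 'ee_rot': array([-1.79896e+02, -2.00000e-02,  1.62251e+02]), 'wrist_force': array([-0.394,  1.162, -0.348]), 'torque': array([-0.016,  0.013,  0.028]), 'gripper_force': np.float64(0.0), 'opening': np.float64(1.002)}
scene cam [1.212 0.291 0.966]
pan 0.94 [271. 191. 352. 255.] [0.53  0.17  0.103] zmax 0.169
large_1 0.52 [266. 294. 273. 297.] [0.753 0.142 0.053] zmax 0.058
large_1 0.45 [175. 209. 185. 219.] [ 0.594 -0.223  0.029] zmax 0.045
small 0.4 [205. 202. 213. 210.] [ 0.532 -0.153  0.028] zmax 0.038
board 0.68 [156. 176. 238. 235.] [ 0.539 -0.195  0.011] zmax 0.015
scale 0.83 [242. 233. 334. 306.] [0.694 0.138 0.069] zmax 0.115
mill_jar 0.76 [ 90. 148. 144. 210.] [ 0.608 -0.427  0.101] zmax 0.15
mill_jar 0.49 [273. 187. 355. 254.] [0.53  0.17  0.103] zmax 0.17
pan_grip [(0.88, array([318. , 210.8])), (0.69, array([269.4, 297.6]))]
pointer_tip [(0.52, array([288.1, 279.9]))]
band_mid [(0.4, array([270.9, 296.5]))]
pan [(0.64, array([311.9, 226.2]))]
scale [(0.67, array([300.5, 243.8]))]
top cam [ 0.409 -0.019  1.466]
pan 0.86 [175. 154. 242. 221.] [0.527 0.17  0.103] zmax 0.168
board 0.79 [277. 152. 356. 226.] [ 0.526 -0.204  0.011] zmax 0.018
scale 0.61 [201. 122. 244. 218.] [0.684 0.113 0.082] zmax 0.118
mill_jar 0.87 [368. 148. 422. 190.] [ 0.584 -0.465  0.092] zmax 0.151
pan_grip [(0.54, array([223.6, 186.9]))]
pointer_tip []
band_mid [(0.51, array([128. , 186.2])), (0.47, array([214.1, 127. ]))]
pan [(0.6, array([207.2, 189.4]))]
scale []
```

View pics/scene0.png

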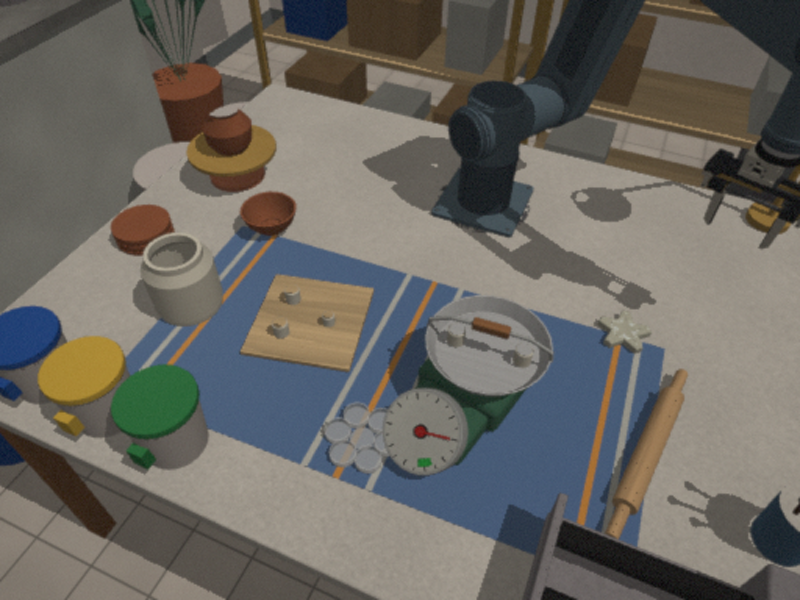

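View pics/top0.png

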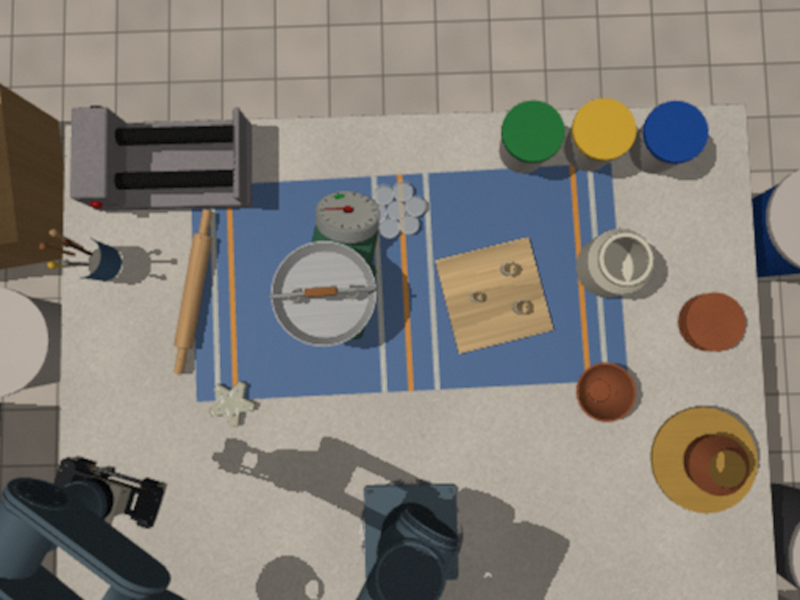

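The scene picture shows the dial at about (420,430), with the red pointer toward (452,438) and the green band at (424,463). The board holds three cylinders at about (290,297), (280,328) and (327,319). In the top view the cylinders are at (513,269), (524,307) and (479,297). The pan is at (323,292), with its handle running roughly left to right along world y. Next I measure these precisely.

```bash
cat >> h.py <<'E'
def dial(s, ax):
    """angle of pointer and band from dial top, via plane through dial; ax = (scale xy, yaw)"""
    hsv=cv2.cvtColor(s["image"],cv2.COLOR_BGR2HSV); H,Sa,V=[hsv[...,i].astype(int) for i in range(3)]
    o=np.array([ax[0],ax[1],0]); ex=np.array([np.cos(ax[2]),np.sin(ax[2]),0]); c=o+.188*ex+[0,0,.078]
    v,u=np.mgrid[:384,:512]; r=s["range_z"]
    P=(np.stack([(u-s["cx"])/s["fx"]*r,(v-s["cy"])/s["fy"]*r,r],-1)-s["t"])@s["R"]
    near=(np.linalg.norm(P-c,axis=-1)<.066)&(r>0)
    w=near&(Sa<60)&(V>90); Q=P[w]; m=Q.mean(0); n=np.linalg.svd(Q-m,full_matrices=False)[2][2]; n*=np.sign(n[2])
    red=near&((H<8)|(H>172))&(Sa>110); gr=near&(H>45)&(H<75)&(Sa>110)
    up=np.array([0,0,1.])-n*n[2]; up/=np.linalg.norm(up); rt=np.cross(up,n)
    out={"n":n,"m":m}
    for k,mk in (("red",red),("green",gr)):
        R=P[mk]-c; a,b=R@up,R@rt; rad=np.hypot(a,b)
        sel=rad>(.02 if k=="red" else .03); out[k]=(np.arctan2(b[sel].mean(),a[sel].mean())if sel.any() else None, int(sel.sum()))
    return out
E
python3 - <<'E'
from h import *
s=snapshot("top"); q=snapshot("scene")
# board cylinders from depth, both cams
for c in (s,q):
    P=deproj(c,np.ones((384,512),bool))
    k=(P[:,2]>.032)&(P[:,2]<.056)&(abs(P[:,0]-.53)<.12)&(abs(P[:,1]+.2)<.12); B=P[k]
    lab=[]
    left=B.copy()
    while len(left):
        g=np.linalg.norm(left[:,:2]-left[0,:2],axis=1)<.035; g=np.linalg.norm(left[:,:2]-left[g][:,:2].mean(0),axis=1)<.035
        C=left[g]; 
        if len(C)>8:
            T=C[C[:,2]>np.percentile(C[:,2],80)-.004]
            print("cyl",len(C),len(T),np.round(T.mean(0),4),"mid",np.round((T.min(0)+T.max(0))/2,4),"span",np.round(np.ptp(T,axis=0),3))
        left=left[~g]
    # pan rim & grip
    d=np.linalg.norm(P[:,:2]-[.53,.17],axis=1)
    rim=P[(d>.085)&(d<.135)&(P[:,2]>.118)&(P[:,2]<.135)]
    A=np.c_[2*rim[:,:2],np.ones(len(rim))]; x=np.linalg.lstsq(A,(rim[:,:2]**2).sum(1),rcond=None)[0]
    print("rim",len(rim),np.round(x[:2],4),np.sqrt(x[2]+x[0]**2+x[1]**2))
    h=P[(d<.05)&(P[:,2]>.155)&(P[:,2]<.19)]; m=h.mean(0); e=np.linalg.svd(h[:,:2]-m[:2],full_matrices=False)[2][0]
    print("grip",len(h),np.round(m,4),"zmax",h[:,2].max(),"dir",np.degrees(np.arctan2(e[1],e[0])), "spread",np.ptp((h[:,:2]-m[:2])@e))
    f=P[(d<.09)&(P[:,2]>.125)&(P[:,2]<.145)]; print("in-pan cyl tops",len(f))
    for sg in(1,-1):
        ff=f[(f[:,1]-.17)*sg>.03]; print(np.round(ff.mean(0),3) if len(ff) else None)
D=q["image"][255:325,225:315]; cv2.imwrite("pics/dial.png",cv2.resize(D,None,fx=8,fy=8,interpolation=cv2.INTER_CUBIC))
x=x[:2]
w=masks_of("scale",s)[0]
# dial centre: white disc points
P=deproj(q,np.ones((384,512),bool))
for yaw in np.radians([-15,-10,-5]):
    r=dial(q,(x[0],x[1],yaw)); print(np.degrees(yaw),{k:np.round(r[k],3) for k in r})
r=masks_of("pointer",q); print([ (t["score"],t["bbox"]) for t in r[:3]])
E
```

```text
cyl 19 15 [ 0.5839 -0.2355  0.0437] mid [ 0.5847 -0.2366  0.0459] span [0.028 0.028 0.009]
cyl 12 9 [ 0.5194 -0.1621  0.0379] mid [ 0.5212 -0.1621  0.038 ] span [0.021 0.021 0.004]
cyl 19 11 [ 0.4965 -0.26    0.0474] mid [ 0.4969 -0.2603  0.0479] span [0.028 0.028 0.007]
rim 544 [0.529  0.1671] 0.10684290545269595
grip 147 [0.528  0.1679 0.1699] zmax 0.17696292491004842 dir -86.95434857815854 spread 0.0968881530469956
in-pan cyl tops 35
[0.524 0.228 0.133]
[0.53  0.107 0.134]
cyl 35 18 [ 0.5048 -0.2511  0.0436] mid [ 0.5013 -0.2544  0.0448] span [0.025 0.025 0.008]
cyl 17 14 [ 0.5269 -0.1561  0.0378] mid [ 0.5239 -0.1582  0.038 ] span [0.022 0.021 0.006]
cyl 39 19 [ 0.5898 -0.2268  0.0438] mid [ 0.5856 -0.2335  0.0436] span [0.03  0.031 0.005]
rim 630 [0.5303 0.1697] 0.10730605221039842
grip 245 [0.5323 0.1707 0.1677] zmax 0.17620463972725015 dir 92.87231205524583 spread 0.09957542303632261
in-pan cyl tops 86
[0.536 0.233 0.131]
[0.54  0.114 0.132]
-14.999999999999998 {'n': array([ 0.626, -0.145,  0.766]), 'm': array([0.712, 0.121, 0.081]), 'red': array([ 1.306, 19.   ]), 'green': array([ 2.526, 34.   ])}
-10.0 {'n': array([ 0.617, -0.102,  0.78 ]), 'm': array([0.714, 0.135, 0.081]), 'red': array([-1.425, 29.   ]), 'green': array([ 2.888, 34.   ])}
-5.0 {'n': array([ 0.612, -0.083,  0.787]), 'm': array([0.714, 0.144, 0.081]), 'red': array([-1.607, 50.   ]), 'green': array([-2.993, 34.   ])}
[(0.16, [152.2, 122.2, 188.1, 152.5])]
```

View pics/dial.png

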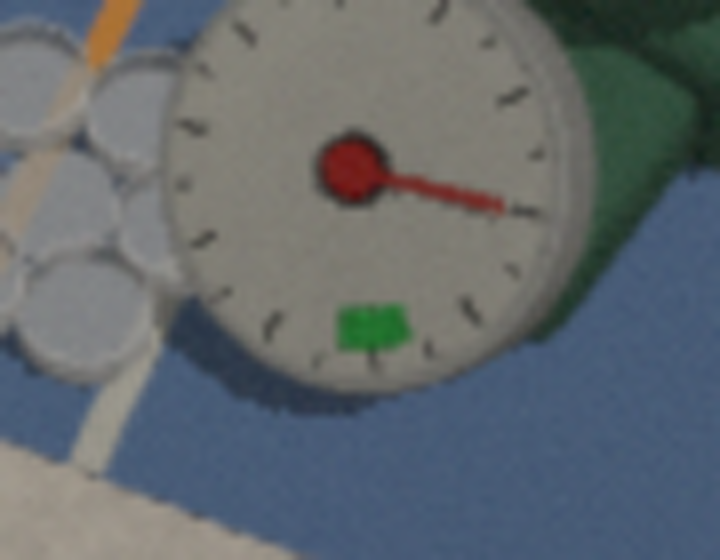

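The dial crop shows the pointer at the 200 g mark (525,212). The green band's middle (373,327) lines up with the 400 g mark (375,360), so the charge needs +200 g, which is the two large cylinders. Large ones are at about (0.585,-0.235) and (0.499,-0.257), and the small one is at (0.522,-0.160). The pan centre is at (0.530,0.169) with a yaw of about 3°.

```bash
R='x'; python3 -m jog '[{"translation":[4.6,-8.4,0.3],"angular":[0,0,0.36],"jaw":1},{"translation":[4.6,-8.4,0.3],"angular":[0,0,0.36],"jaw":1},{"translation":[4.6,-8.4,0.3],"angular":[0,0,0.36],"jaw":1},{"translation":[4.6,-8.4,0.3],"angular":[0,0,0.36],"jaw":1},{"translation":[4.6,-8.4,0.3],"angular":[0,0,0.36],"jaw":1},{"translation":[4.6,-8.4,0.3],"angular":[0,0,0.36],"jaw":1},{"translation":[4.6,-8.4,0.3],"angular":[0,0,0.36],"jaw":1},{"translation":[4.6,-8.4,0.3],"angular":[0,0,0.36],"jaw":1}]' 20
python3 -m jog '[{"translation":[9.3,-16.9,0],"angular":[0,0,0],"jaw":1},{"translation":[9.3,-16.9,0],"angular":[0,0,0],"jaw":1},{"translation":[9.3,-16.9,0],"angular":[0,0,0],"jaw":1},{"translation":[9.3,-16.9,0],"angular":[0,0,0],"jaw":1},{"translation":[9.3,-16.9,0],"angular":[0,0,0],"jaw":1},{"translation":[9.3,-16.9,0],"angular":[0,0,0],"jaw":1},{"translation":[9.3,-16.9,0],"angular":[0,0,0],"jaw":1},{"translation":[9.3,-16.9,0],"angular":[0,0,0],"jaw":1}]'
```

```text
time: 2.07
ee_pos: [0.3084, 0.2672, 0.2281]
ee_rot: [-179.9, 0.1, -177.4]
wrist_force: [1.1, 0.3, 0.5]
opening: 1.003
gripper_force: 0.0
time: 2.73
ee_pos: [0.4671, -0.0218, 0.2278]
ee_rot: [180.0, 0.0, -177.1]
wrist_force: [0.5, -0.2, 0.5]
opening: 1.002
gripper_force: 0.0
```

```bash
python3 -m jog '[{"translation":[3.7,-6.8,-1],"angular":[0,0,0],"jaw":1},{"translation":[3.7,-6.8,-1],"angular":[0,0,0],"jaw":1},{"translation":[3.7,-6.8,-1],"angular":[0,0,0],"jaw":1},{"translation":[3.7,-6.8,-1],"angular":[0,0,0],"jaw":1},{"translation":[3.7,-6.8,-3],"angular":[0,0,0],"jaw":1},{"translation":[3.7,-6.8,-4],"angular":[0,0,0],"jaw":1},{"translation":[3.7,-6.8,-4],"angular":[0,0,0],"jaw":1},{"translation":[3.7,-6.8,-4],"angular":[0,0,0],"jaw":1}]'
```

```text
time: 3.4
ee_pos: [0.5749, -0.2247, 0.0997]
ee_rot: [179.7, -0.5, -177.3]
wrist_force: [-0.5, 0.4, -1.0]
opening: 0.998
gripper_force: 0.0
```

```bash
python3 -m jog '[{"translation":[0,0,0],"angular":[0,0,0],"jaw":1},{"translation":[0,0,0],"angular":[0,0,0],"jaw":1},{"translation":[0,0,0],"angular":[0,0,0],"jaw":1}]'
```

```text
time: 3.65
ee_pos: [0.5785, -0.2236, 0.1102]
ee_rot: [-179.9, 0.2, -177.1]
wrist_force: [0.6, 0.0, -0.3]
opening: 1.0
gripper_force: 0.0
```

```bash
python3 -m jog '[{"translation":[0.22,-0.38,-0.5],"angular":[0,0,0],"jaw":1},{"translation":[0.22,-0.38,-1.5],"angular":[0,0,0],"jaw":1},{"translation":[0.22,-0.38,-2.3],"angular":[0,0,0],"jaw":1},{"translation":[0.22,-0.38,-2.8],"angular":[0,0,0],"jaw":1},{"translation":[0.22,-0.38,-3.1],"angular":[0,0,0],"jaw":1},{"translation":[0.22,-0.38,-3.1],"angular":[0,0,0],"jaw":1},{"translation":[0.22,-0.38,-3.1],"angular":[0,0,0],"jaw":0.6},{"translation":[0.22,-0.38,-3.1],"angular":[0,0,0],"jaw":0.2}]' 20
python3 -m jog '[{"translation":[0,0,0],"angular":[0,0,0],"jaw":0.1},{"translation":[0,0,0],"angular":[0,0,0],"jaw":0.1},{"translation":[0,0,0],"angular":[0,0,0],"jaw":0.1},{"translation":[0,0,0],"angular":[0,0,0],"jaw":0.1},{"translation":[0,0,0],"angular":[0,0,0],"jaw":0.1},{"translation":[0,0,0],"angular":[0,0,0],"jaw":0.1}]'
```

```text
time: 4.32
ee_pos: [0.5853, -0.236, 0.0169]
ee_rot: [-179.9, 0.2, -177.1]
wrist_force: [-0.1, -0.1, -0.0]
opening: 0.905
gripper_force: 0.0
time: 4.82
ee_pos: [0.584, -0.2357, 0.0147]
ee_rot: [-180.0, 0.0, -177.1]
wrist_force: [-0.2, -0.5, -0.2]
opening: 0.482
gripper_force: 0.0
```

```bash
python3 -m jog '[{"translation":[0,0,0],"angular":[0,0,0],"jaw":0.1},{"translation":[0,0,0],"angular":[0,0,0],"jaw":0.1},{"translation":[0,0,0],"angular":[0,0,0],"jaw":0.1},{"translation":[0,0,0],"angular":[0,0,0],"jaw":0.1},{"translation":[0,0,0],"angular":[0,0,0],"jaw":0.1},{"translation":[0,0,1],"angular":[0,0,0],"jaw":0.1},{"translation":[0,0,2],"angular":[0,0,0],"jaw":0.1}]'
python3 -m jog '[{"translation":[0,0,3],"angular":[0,0,0],"jaw":0.1},{"translation":[0,0,4.5],"angular":[0,0,0],"jaw":0.1},{"translation":[0,0,5],"angular":[0,0,0],"jaw":0.1},{"translation":[0,0,5],"angular":[0,0,0],"jaw":0.1},{"translation":[0,0,5],"angular":[0,0,0],"jaw":0.1}]'
```

```text
time: 5.4
ee_pos: [0.5821, -0.2346, 0.0728]
ee_rot: [179.8, -0.3, -177.1]
wrist_force: [1.2, 0.3, -0.3]
opening: 0.339
gripper_force: 20.0
time: 5.82
ee_pos: [0.5868, -0.2374, 0.2323]
ee_rot: [-179.6, 0.6, -177.1]
wrist_force: [1.1, -0.2, -0.1]
opening: 0.339
gripper_force: 20.0
```

```bash
python3 -m jog '[{"translation":[0.1,0.8,0],"angular":[0,0,0],"jaw":0.1},{"translation":[0.1,2,0],"angular":[0,0,0],"jaw":0.1},{"translation":[0.1,3.3,0],"angular":[0,0,0],"jaw":0.1},{"translation":[0.1,4.6,0],"angular":[0,0,0],"jaw":0.1},{"translation":[0.2,5.9,0],"angular":[0,0,0],"jaw":0.1},{"translation":[0.2,7.1,0],"angular":[0,0,0],"jaw":0.1},{"translation":[0.2,8.3,0],"angular":[0,0,0],"jaw":0.1},{"translation":[0.2,9.5,0],"angular":[0,0,0],"jaw":0.1}]'
python3 -m jog '[{"translation":[0,1.2,0],"angular":[0,0,0],"jaw":0.1},{"translation":[0,2.3,0],"angular":[0,0,0],"jaw":0.1},{"translation":[0,3.2,0],"angular":[0,0,0],"jaw":0.1},{"translation":[0,3.8,0],"angular":[0,0,0],"jaw":0.1},{"translation":[0,4.1,0],"angular":[0,0,0],"jaw":0.1},{"translation":[0,4.1,0],"angular":[0,0,0],"jaw":0.1},{"translation":[0,4.1,0],"angular":[0,0,0],"jaw":0.1},{"translation":[0,4.1,0],"angular":[0,0,0],"jaw":0.1}]'
python3 - <<'E'
from h import *
s=snapshot("scene");print(sensors.observe()["ee_pos"])
D=s["image"][120:330,200:400]; cv2.imwrite("pics/over1.png",cv2.resize(D,None,fx=2.8,fy=2.8,interpolation=cv2.INTER_CUBIC))
E
```

```text
time: 6.48
ee_pos: [0.5891, 0.0512, 0.2233]
ee_rot: [180.0, -0.1, -177.1]
wrist_force: [0.2, -0.1, -1.4]
opening: 0.337
gripper_force: 20.0
time: 7.15
ee_pos: [0.59, 0.171, 0.2242]
ee_rot: [-180.0, -0.0, -177.2]
wrist_force: [-0.6, 0.3, -0.6]
opening: 0.34
gripper_force: 20.0
[0.59008266 0.17090807 0.22437659]
```

View pics/over1.png

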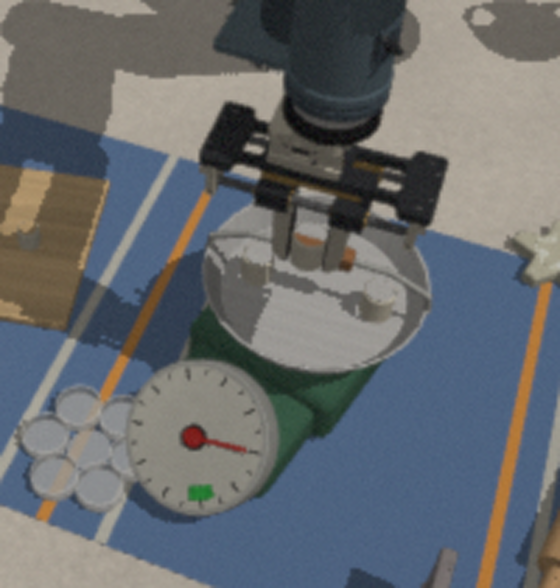

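The cylinder is held over the free spot at pan +x, and the pointer still reads 200 g. Lowering it now.

```bash
python3 -m jog '[{"translation":[0.05,0,-0.6],"angular":[0,0,0],"jaw":0.1},{"translation":[0.05,0,-1.6],"angular":[0,0,0],"jaw":0.1},{"translation":[0.05,0,-2.5],"angular":[0,0,0],"jaw":0.1},{"translation":[0.05,0,-3.2],"angular":[0,0,0],"jaw":0.1},{"translation":[0.05,0,-3.6],"angular":[0,0,0],"jaw":0.1},{"translation":[0.05,0,-3.8],"angular":[0,0,0],"jaw":0.1},{"translation":[0.05,0,-3.9],"angular":[0,0,0],"jaw":0.1},{"translation":[0.05,0,-3.9],"angular":[0,0,0],"jaw":0.1}]'
python3 -m jog '[{"translation":[0,0,0],"angular":[0,0,0],"jaw":0.1},{"translation":[0,0,0],"angular":[0,0,0],"jaw":0.1},{"translation":[0,0,-0.05],"angular":[0,0,0],"jaw":0.1}]'
```

```text
time: 7.87
ee_pos: [0.5917, 0.1716, 0.1076]
ee_rot: [-180.0, -0.0, -177.2]
wrist_force: [-0.7, 0.2, -0.3]
opening: 0.338
gripper_force: 20.0
time: 8.12
ee_pos: [0.5924, 0.1724, 0.1076]
ee_rot: [180.0, 0.2, -177.1]
wrist_force: [-0.3, -0.1, -1.4]
opening: 0.338
gripper_force: 20.0
```

```bash
python3 -m jog '[{"translation":[0,0,0],"angular":[0,0,0],"jaw":0.4},{"translation":[0,0,0],"angular":[0,0,0],"jaw":0.5},{"translation":[0,0,0],"angular":[0,0,0],"jaw":0.55},{"translation":[0,0,0],"angular":[0,0,0],"jaw":0.55},{"translation":[0,0,0],"angular":[0,0,0],"jaw":0.55},{"translation":[0,0,0],"angular":[0,0,0],"jaw":0.55}]'
python3 -m jog '[{"translation":[0,0,0.6],"angular":[0,0,0],"jaw":0.55},{"translation":[0,0,1.4],"angular":[0,0,0],"jaw":0.55},{"translation":[0,0,2.5],"angular":[0,0,0],"jaw":0.55},{"translation":[0,0,3.5],"angular":[0,0,0],"jaw":0.6},{"translation":[0,-1.2,4],"angular":[0,0,0],"jaw":0.7},{"translation":[-0.2,-2.4,4],"angular":[0,0,0],"jaw":0.8},{"translation":[-0.5,-3.7,4],"angular":[0,0,0],"jaw":1},{"translation":[-1,-5,4],"angular":[0,0,0],"jaw":1}]'
python3 -m jog '[{"translation":[-0.4,-1.2,0],"angular":[0,0,0],"jaw":1},{"translation":[-0.8,-2.5,0],"angular":[0,0,0],"jaw":1},{"translation":[-1.2,-3.8,0],"angular":[0,0,0],"jaw":1},{"translation":[-1.6,-5.1,0],"angular":[0,0,0],"jaw":1},{"translation":[-2.1,-6.4,0],"angular":[0,0,0],"jaw":1},{"translation":[-2.1,-7.7,0],"angular":[0,0,0],"jaw":1},{"translation":[-2.1,-8.8,-0.5],"angular":[0,0,0],"jaw":1},{"translation":[-2.1,-9.3,-1],"angular":[0,0,0],"jaw":1}]'
python3 -m jog '[{"translation":[0,0,-1],"angular":[0,0,0],"jaw":1},{"translation":[0,0,-2],"angular":[0,0,0],"jaw":1},{"translation":[0,0,-2],"angular":[0,0,0],"jaw":1},{"translation":[0,0,-2],"angular":[0,0,0],"jaw":1},{"translation":[0,0,-2],"angular":[0,0,0],"jaw":1}]'
python3 - <<'E'
from h import *
s=snapshot("scene");print(sensors.observe()["ee_pos"])
D=s["image"][160:330,150:370]; cv2.imwrite("pics/after1.png",cv2.resize(D,None,fx=3.4,fy=3.4,interpolation=cv2.INTER_CUBIC))
E
```

```text
time: 8.62
ee_pos: [0.5915, 0.1724, 0.1062]
ee_rot: [-180.0, 0.0, -177.1]
wrist_force: [-0.2, 0.1, -0.2]
opening: 0.548
gripper_force: 0.0
time: 9.28
ee_pos: [0.5619, 0.0212, 0.2266]
ee_rot: [-180.0, 0.1, -177.1]
wrist_force: [0.1, -1.3, -0.0]
opening: 0.834
gripper_force: 0.0
time: 9.95
ee_pos: [0.4986, -0.2615, 0.1969]
ee_rot: [-179.8, 0.1, -177.3]
wrist_force: [0.2, 0.5, 0.5]
opening: 0.998
gripper_force: 0.0
time: 10.37
ee_pos: [0.4993, -0.2568, 0.1376]
ee_rot: [-179.9, 0.1, -177.1]
wrist_force: [0.7, -0.4, -0.6]
opening: 0.999
gripper_force: 0.0
[ 0.49969916 -0.2570512   0.13823933]
```

View pics/after1.png

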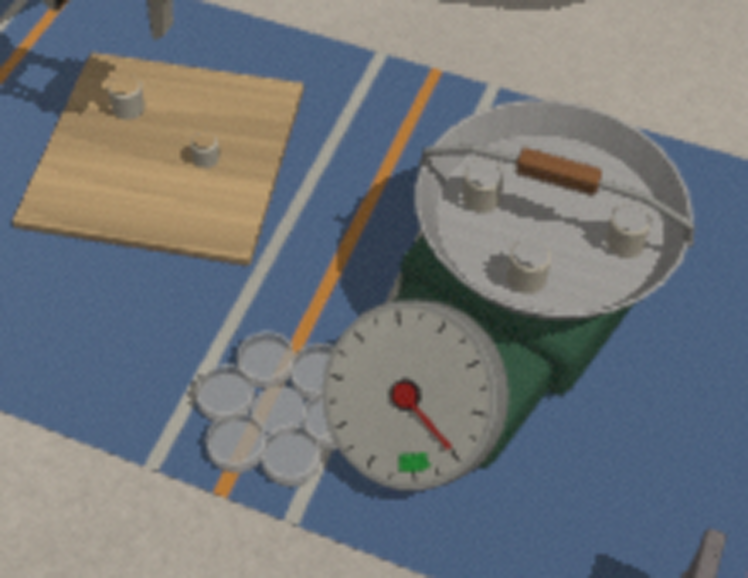

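The first cylinder stands in the pan and the pointer at (452,452) reads 300 g, about 100 g short of the band at (413,462). Now for large_2.

```bash
python3 -m jog '[{"translation":[0,0,-1],"angular":[0,0,0],"jaw":1},{"translation":[0,0,-2.2],"angular":[0,0,0],"jaw":1},{"translation":[0,0,-3.2],"angular":[0,0,0],"jaw":1},{"translation":[0,0,-3.8],"angular":[0,0,0],"jaw":1},{"translation":[0,0,-4.07],"angular":[0,0,0],"jaw":1},{"translation":[0,0,-4.07],"angular":[0,0,0],"jaw":0.8},{"translation":[0,0,-4.07],"angular":[0,0,0],"jaw":0.5},{"translation":[0,0,-4.07],"angular":[0,0,0],"jaw":0.1}]' 20
python3 -m jog '[{"translation":[0,0,0],"angular":[0,0,0],"jaw":0.1},{"translation":[0,0,0],"angular":[0,0,0],"jaw":0.1},{"translation":[0,0,0],"angular":[0,0,0],"jaw":0.1},{"translation":[0,0,0],"angular":[0,0,0],"jaw":0.1},{"translation":[0,0,0],"angular":[0,0,0],"jaw":0.1},{"translation":[0,0,0],"angular":[0,0,0],"jaw":0.1},{"translation":[0,0,0],"angular":[0,0,0],"jaw":0.1},{"translation":[0,0,0],"angular":[0,0,0],"jaw":0.1}]'
python3 -m jog '[{"translation":[0,0,0],"angular":[0,0,0],"jaw":0.1},{"translation":[0,0,0],"angular":[0,0,0],"jaw":0.1},{"translation":[0,0,0],"angular":[0,0,0],"jaw":0.1}]'
```

```text
time: 11.08
ee_pos: [0.5, -0.2575, 0.0162]
ee_rot: [-179.8, 0.2, -177.1]
wrist_force: [-0.2, -0.0, 0.2]
opening: 0.833
gripper_force: 0.0
time: 11.75
ee_pos: [0.4985, -0.2565, 0.014]
ee_rot: [180.0, -0.0, -177.1]
wrist_force: [-0.3, 0.1, 0.6]
opening: 0.334
gripper_force: 20.0
time: 12.0
ee_pos: [0.4985, -0.2565, 0.0141]
ee_rot: [-180.0, -0.0, -177.1]
wrist_force: [-0.6, -0.5, 0.9]
opening: 0.339
gripper_force: 20.0
```

```bash
python3 -m jog '[{"translation":[0,0,0.7],"angular":[0,0,0],"jaw":0.1},{"translation":[0,0,1.8],"angular":[0,0,0],"jaw":0.1},{"translation":[0,0,3],"angular":[0,0,0],"jaw":0.1},{"translation":[0,0,4.3],"angular":[0,0,0],"jaw":0.1},{"translation":[0,0,5.5],"angular":[0,0,0],"jaw":0.1},{"translation":[0,0.3,6.6],"angular":[0,0,0],"jaw":0.1},{"translation":[0,1.3,7],"angular":[0,0,0],"jaw":0.1},{"translation":[0,2.4,7],"angular":[0,0,0],"jaw":0.1}]'
python3 -m jog '[{"translation":[-0.1,1.2,0],"angular":[0,0,0],"jaw":0.1},{"translation":[-0.2,2.4,0],"angular":[0,0,0],"jaw":0.1},{"translation":[-0.4,3.6,0],"angular":[0,0,0],"jaw":0.1},{"translation":[-0.6,4.8,0],"angular":[0,0,0],"jaw":0.1},{"translation":[-0.8,6,0],"angular":[0,0,0],"jaw":0.1},{"translation":[-1,7.2,0],"angular":[0,0,0],"jaw":0.1},{"translation":[-1,8.4,0],"angular":[0,0,0],"jaw":0.1},{"translation":[-1,9.5,0],"angular":[0,0,0],"jaw":0.1}]'
python3 -m jog '[{"translation":[0,1,0],"angular":[0,0,0],"jaw":0.1},{"translation":[0,1.7,0],"angular":[0,0,0],"jaw":0.1},{"translation":[0,2.1,0],"angular":[0,0,0],"jaw":0.1},{"translation":[0,2.2,0],"angular":[0,0,0],"jaw":0.1},{"translation":[0,2.2,0],"angular":[0,0,0],"jaw":0.1},{"translation":[0,2.2,0],"angular":[0,0,0],"jaw":0.1},{"translation":[0,2.2,0],"angular":[0,0,0],"jaw":0.1}]'
```

```text
time: 12.67
ee_pos: [0.5003, -0.1862, 0.2281]
ee_rot: [-179.7, 0.4, -177.3]
wrist_force: [1.0, 1.0, -1.2]
opening: 0.338
gripper_force: 20.0
time: 13.33
ee_pos: [0.4676, 0.1025, 0.224]
ee_rot: [180.0, -0.0, -177.1]
wrist_force: [0.4, -0.2, 0.0]
opening: 0.337
gripper_force: 20.0
time: 13.92
ee_pos: [0.4686, 0.1653, 0.224]
ee_rot: [-180.0, -0.0, -177.2]
wrist_force: [0.0, 0.2, -1.5]
opening: 0.339
gripper_force: 20.0
```

```bash
python3 -m jog '[{"translation":[0,0,-0.6],"angular":[0,0,0],"jaw":0.1},{"translation":[0,0,-1.6],"angular":[0,0,0],"jaw":0.1},{"translation":[0,0,-2.5],"angular":[0,0,0],"jaw":0.1},{"translation":[0,0,-3.2],"angular":[0,0,0],"jaw":0.1},{"translation":[0,0,-3.6],"angular":[0,0,0],"jaw":0.1},{"translation":[0,0,-3.85],"angular":[0,0,0],"jaw":0.1},{"translation":[0,0,-4],"angular":[0,0,0],"jaw":0.1},{"translation":[0,0,-4],"angular":[0,0,0],"jaw":0.1}]'
python3 -m jog '[{"translation":[0,0,0],"angular":[0,0,0],"jaw":0.1},{"translation":[0,0,0],"angular":[0,0,0],"jaw":0.1},{"translation":[0,0,0],"angular":[0,0,0],"jaw":0.1},{"translation":[0,0,0],"angular":[0,0,0],"jaw":0.4},{"translation":[0,0,0],"angular":[0,0,0],"jaw":0.5},{"translation":[0,0,0],"angular":[0,0,0],"jaw":0.55},{"translation":[0,0,0],"angular":[0,0,0],"jaw":0.55},{"translation":[0,0,0],"angular":[0,0,0],"jaw":0.55}]'
python3 -m jog '[{"translation":[0,0,0],"angular":[0,0,0],"jaw":0.55},{"translation":[0,0,0.6],"angular":[0,0,0],"jaw":0.55},{"translation":[0,0,1.5],"angular":[0,0,0],"jaw":0.55},{"translation":[0,0,2.6],"angular":[0,0,0],"jaw":0.55},{"translation":[0,0,3.7],"angular":[0,0,0],"jaw":0.55},{"translation":[0,0,4.5],"angular":[0,0,0],"jaw":0.55},{"translation":[0,0,4.8],"angular":[0,0,0],"jaw":0.55},{"translation":[0,0,4.8],"angular":[0,0,0],"jaw":0.55}]'
python3 -m jog '[{"translation":[-1.3,0,0.5],"angular":[0,0,0],"jaw":0.55},{"translation":[-2.5,0,0.5],"angular":[0,0,0],"jaw":0.55},{"translation":[-3,0,0.5],"angular":[0,0,0],"jaw":0.55},{"translation":[-3,0,0.5],"angular":[0,0,0],"jaw":0.55},{"translation":[-3,0,0.5],"angular":[0,0,0],"jaw":0.55},{"translation":[-3,0,0.5],"angular":[0,0,0],"jaw":0.55}]'
python3 - <<'E'
from h import *
s=snapshot("scene");print(sensors.observe()["ee_pos"])
D=s["image"][160:330,150:370]; cv2.imwrite("pics/after2.png",cv2.resize(D,None,fx=3.4,fy=3.4,interpolation=cv2.INTER_CUBIC))
t=snapshot("top")
for c in (s,t):
    P=deproj(c,np.ones((384,512),bool)); hsv=cv2.cvtColor(c["image"],cv2.COLOR_BGR2HSV)
    m=(hsv[...,0]<18)&(hsv[...,1]>110)
    Q=deproj(c,m); d=np.linalg.norm(Q[:,:2]-[.53,.17],axis=1); Q=Q[(d<.05)&(Q[:,2]>.15)&(Q[:,2]<.185)]
    e=np.linalg.svd(Q[:,:2]-Q[:,:2].mean(0),full_matrices=False)[2][0]
    print("grip",len(Q),np.round(Q.mean(0),4),np.round((Q.min(0)+Q.max(0))/2,4),Q[:,2].max(),np.degrees(np.arctan2(e[1],e[0])))
    top=Q[Q[:,2]>.165-.001]; print(np.round(top.mean(0),4), np.round(np.ptp(top,axis=0),3))
    for r in pinpoint("pan_grip",c)[:1]: print(r["score"],world(c,*r["xy"],.160))
E
```

```text
time: 14.58
ee_pos: [0.4685, 0.1658, 0.1036]
ee_rot: [-180.0, -0.0, -177.2]
wrist_force: [-0.0, 0.4, -0.9]
opening: 0.339
gripper_force: 20.0
time: 15.25
ee_pos: [0.4686, 0.1666, 0.1042]
ee_rot: [180.0, 0.0, -177.1]
wrist_force: [0.1, -0.1, -0.1]
opening: 0.547
gripper_force: 0.0
time: 15.92
ee_pos: [0.4698, 0.1667, 0.2502]
ee_rot: [180.0, 0.3, -177.1]
wrist_force: [0.0, -0.1, -0.3]
opening: 0.553
gripper_force: 0.0
time: 16.42
ee_pos: [0.379, 0.1664, 0.2621]
ee_rot: [-180.0, -0.1, -177.1]
wrist_force: [0.6, 0.6, -0.5]
opening: 0.549
gripper_force: 0.0
[0.37922193 0.16640866 0.26219232]
grip 165 [0.5327 0.1708 0.166 ] [0.5307 0.17   0.1633] 0.1710738919399578 92.79327722287864
[0.5314 0.1708 0.1676] [0.021 0.063 0.007]
0.7 [0.52903769 0.16666987 0.16      ]
grip 95 [0.5262 0.1681 0.1672] [0.5264 0.1677 0.1657] 0.17488668947849018 92.87475071466986
[0.5266 0.1683 0.1681] [0.016 0.063 0.011]
0.76 [0.51761796 0.16823786 0.16      ]
```

View pics/after2.png

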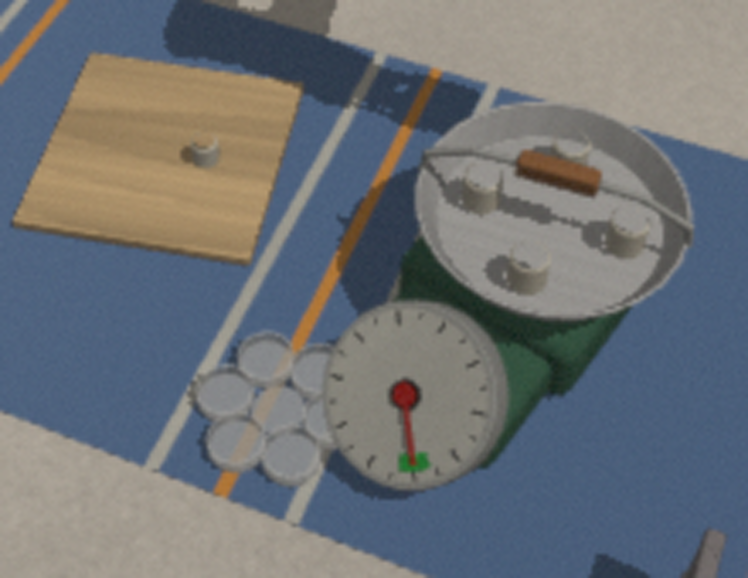

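The charge now shows the pointer resting in the middle of the green band at (413,460), with the hand off, and the small cylinder is still on the board. Next I turn the tool 90° and grasp the handle.

```bash
python3 -m jog '[{"translation":[0,0,0],"angular":[0,0,-0.12],"jaw":0.55},{"translation":[0.4,0,0],"angular":[0,0,-0.24],"jaw":0.55},{"translation":[0.8,0,0],"angular":[0,0,-0.36],"jaw":0.55},{"translation":[1.2,0,0],"angular":[0,0,-0.48],"jaw":0.55},{"translation":[1.6,0,0],"angular":[0,0,-0.6],"jaw":0.55},{"translation":[2,0,0],"angular":[0,0,-0.72],"jaw":0.55},{"translation":[2.4,0,0],"angular":[0,0,-0.84],"jaw":0.55},{"translation":[2.8,0,0],"angular":[0,0,-0.96],"jaw":0.55}]'
python3 -m jog '[{"translation":[0.4,0,0],"angular":[0,0,-0.12],"jaw":0.55},{"translation":[0.8,0.05,0],"angular":[0,0,-0.24],"jaw":0.55},{"translation":[1.2,0.1,0],"angular":[0,0,-0.36],"jaw":0.55},{"translation":[1.6,0.1,0],"angular":[0,0,-0.48],"jaw":0.55},{"translation":[2,0.1,0],"angular":[0,0,-0.6],"jaw":0.55},{"translation":[2.2,0.1,0],"angular":[0,0,-0.61],"jaw":0.55},{"translation":[2.2,0.1,0],"angular":[0,0,-0.61],"jaw":0.55},{"translation":[2.2,0.1,0],"angular":[0,0,-0.61],"jaw":0.55}]'
python3 -m jog '[{"translation":[0,0,-0.3],"angular":[0,0,0],"jaw":0.55},{"translation":[0,0,-0.8],"angular":[0,0,0],"jaw":0.55},{"translation":[0,0,-1],"angular":[0,0,0],"jaw":0.55},{"translation":[0,0,-1],"angular":[0,0,0],"jaw":0.55},{"translation":[0,0,-1],"angular":[0,0,0],"jaw":0.55},{"translation":[0,0,-1],"angular":[0,0,0],"jaw":0.55}]'
```

```text
time: 17.28
ee_pos: [0.4637, 0.1664, 0.2626]
ee_rot: [-180.0, -0.0, 127.5]
wrist_force: [-0.7, -0.1, 0.7]
opening: 0.549
gripper_force: 0.0
time: 17.95
ee_pos: [0.5285, 0.1694, 0.2624]
ee_rot: [-179.9, 0.0, 93.1]
wrist_force: [-0.3, -0.0, -1.0]
opening: 0.55
gripper_force: 0.0
time: 18.45
ee_pos: [0.5286, 0.1696, 0.2336]
ee_rot: [180.0, -0.0, 93.0]
wrist_force: [-0.1, 0.5, -0.2]
opening: 0.549
gripper_force: 0.0
```

```bash
python3 -m jog '[{"translation":[0,0,-0.5],"angular":[0,0,0],"jaw":0.55},{"translation":[0,0,-1.3],"angular":[0,0,0],"jaw":0.55},{"translation":[0,0,-2.1],"angular":[0,0,0],"jaw":0.55},{"translation":[0,0,-2.7],"angular":[0,0,0],"jaw":0.55},{"translation":[0,0,-3],"angular":[0,0,0],"jaw":0.55},{"translation":[0,0,-3.08],"angular":[0,0,0],"jaw":0.55},{"translation":[0,0,-3.08],"angular":[0,0,0],"jaw":0.55},{"translation":[0,0,-3.08],"angular":[0,0,0],"jaw":0.55}]'
python3 -m jog '[{"translation":[0,0,0],"angular":[0,0,0],"jaw":0.45},{"translation":[0,0,0],"angular":[0,0,0],"jaw":0.4},{"translation":[0,0,0],"angular":[0,0,0],"jaw":0.35},{"translation":[0,0,0],"angular":[0,0,0],"jaw":0.32},{"translation":[0,0,0],"angular":[0,0,0],"jaw":0.3},{"translation":[0,0,0],"angular":[0,0,0],"jaw":0.28},{"translation":[0,0,0],"angular":[0,0,0],"jaw":0.26},{"translation":[0,0,0],"angular":[0,0,0],"jaw":0.26}]' 5
python3 - <<'E'
from h import *
s=snapshot("scene");t=snapshot("top")
D=np.hstack([s["image"][150:310,230:400],t["image"][110:270,150:280]]); cv2.imwrite("pics/grasp.png",cv2.resize(D,None,fx=2.6,fy=2.6,interpolation=cv2.INTER_CUBIC))
E
```

```text
time: 19.12
ee_pos: [0.5294, 0.1696, 0.1419]
ee_rot: [179.9, -0.0, 92.9]
wrist_force: [1.0, -0.1, 1.3]
opening: 0.552
gripper_force: 0.0
time: 19.78
ee_pos: [0.5285, 0.1695, 0.1406]
ee_rot: [-180.0, 0.0, 92.9]
wrist_force: [-0.1, -0.7, 0.3]
opening: 0.262
gripper_force: 0.0
```

View pics/grasp.png

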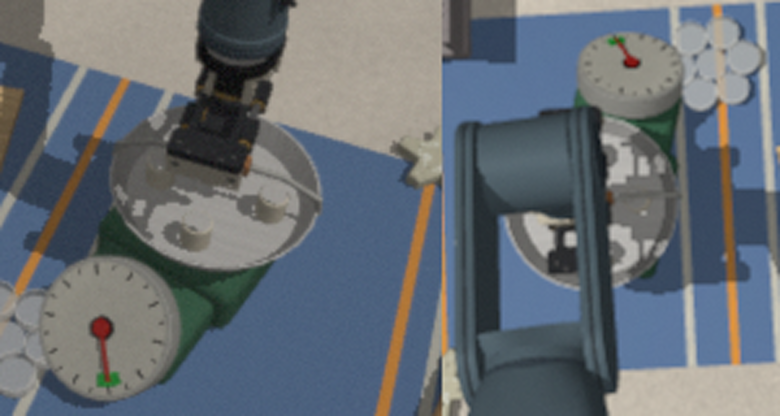

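The fingers straddle the grip without touching it, and the pointer at (106,375) is still in the band. Now I close gently, firm up the grip and lift slowly.

```bash
python3 -m jog '[{"translation":[0,0,0],"angular":[0,0,0],"jaw":0.24},{"translation":[0,0,0],"angular":[0,0,0],"jaw":0.22},{"translation":[0,0,0],"angular":[0,0,0],"jaw":0.2},{"translation":[0,0,0],"angular":[0,0,0],"jaw":0.18},{"translation":[0,0,0],"angular":[0,0,0],"jaw":0.1},{"translation":[0,0,0],"angular":[0,0,0],"jaw":0},{"translation":[0,0,0],"angular":[0,0,0],"jaw":0},{"translation":[0,0,0],"angular":[0,0,0],"jaw":0}]' 5
python3 -m jog '[{"translation":[0,0,0],"angular":[0,0,0],"jaw":0},{"translation":[0,0,0],"angular":[0,0,0],"jaw":0},{"translation":[0,0,0],"angular":[0,0,0],"jaw":0},{"translation":[0,0,0],"angular":[0,0,0],"jaw":0}]' 45
python3 -m jog '[{"translation":[0,0,0.05],"angular":[0,0,0],"jaw":0},{"translation":[0,0,0.12],"angular":[0,0,0],"jaw":0},{"translation":[0,0,0.2],"angular":[0,0,0],"jaw":0},{"translation":[0,0,0.3],"angular":[0,0,0],"jaw":0},{"translation":[0,0,0.4],"angular":[0,0,0],"jaw":0},{"translation":[0,0,0.5],"angular":[0,0,0],"jaw":0},{"translation":[0,0,0.6],"angular":[0,0,0],"jaw":0},{"translation":[0,0,0.7],"angular":[0,0,0],"jaw":0}]'
```

```text
time: 20.55
ee_pos: [0.5283, 0.1695, 0.1406]
ee_rot: [-180.0, -0.0, 92.9]
wrist_force: [-3.1, 0.7, 0.6]
opening: 0.19
gripper_force: 5.0
time: 20.88
ee_pos: [0.5285, 0.1695, 0.1407]
ee_rot: [-180.0, -0.0, 92.9]
wrist_force: [-3.6, 0.2, -0.4]
opening: 0.19
gripper_force: 45.0
time: 21.55
ee_pos: [0.5286, 0.1694, 0.1618]
ee_rot: [180.0, 0.0, 92.9]
wrist_force: [0.2, 0.0, -6.4]
opening: 0.19
gripper_force: 45.0
```

```bash
python3 -m jog '[{"translation":[0,0,0.12],"angular":[0,0,0],"jaw":0},{"translation":[0,0,0.27],"angular":[0,0,0],"jaw":0},{"translation":[0,0,0.45],"angular":[0,0,0],"jaw":0},{"translation":[0,0,0.65],"angular":[0,0,0],"jaw":0},{"translation":[0,0,0.9],"angular":[0,0,0],"jaw":0},{"translation":[0,0,1.15],"angular":[0,0,0],"jaw":0},{"translation":[0,0,1.4],"angular":[0,0,0],"jaw":0},{"translation":[0,0,1.65],"angular":[0,0,0],"jaw":0}]'
python3 -m jog '[{"translation":[0,0,0.25],"angular":[0,0,0],"jaw":0},{"translation":[0,0,0.5],"angular":[0,0,0],"jaw":0},{"translation":[0,0,0.75],"angular":[0,0,0],"jaw":0},{"translation":[0,0,1],"angular":[0,0,0],"jaw":0},{"translation":[0,0,1.25],"angular":[0,0,0],"jaw":0},{"translation":[0,0,1.5],"angular":[0,0,0],"jaw":0},{"translation":[0,0,1.7],"angular":[0,0,0],"jaw":0},{"translation":[0,0,1.9],"angular":[0,0,0],"jaw":0}]'
python3 -m jog '[{"translation":[0,0,0.2],"angular":[0,0,0],"jaw":0},{"translation":[0,0,0.35],"angular":[0,0,0],"jaw":0},{"translation":[0,0,0.45],"angular":[0,0,0],"jaw":0},{"translation":[0,0,0.5],"angular":[0,0,0],"jaw":0},{"translation":[0,0,0.5],"angular":[0,0,0],"jaw":0},{"translation":[0,0,0.5],"angular":[0,0,0],"jaw":0},{"translation":[0,0,0.5],"angular":[0,0,0],"jaw":0},{"translation":[0,0,0.5],"angular":[0,0,0],"jaw":0}]'
python3 -m jog '[{"translation":[0,0,0],"angular":[0,0,0],"jaw":0},{"translation":[0,0,0],"angular":[0,0,0],"jaw":0},{"translation":[0,0,0],"angular":[0,0,0],"jaw":0},{"translation":[0,0,0],"angular":[0,0,0],"jaw":0},{"translation":[0,0,0],"angular":[0,0,0],"jaw":0},{"translation":[0,0,0],"angular":[0,0,0],"jaw":0},{"translation":[0,0,0],"angular":[0,0,0],"jaw":0},{"translation":[0,0,0],"angular":[0,0,0],"jaw":0}]'
python3 - <<'E'
from h import *
s=snapshot("scene"); st=sensors.observe(); print(st["time"],st["ee_pos"],st["torque"],st["qd"])
P=deproj(s,masks_of("pan",s)[0]["region"]); print(np.percentile(P,[2,50,98],axis=0).round(3))
d=np.hypot(*(P[:,:2]-[.53,.17]).T); r=P[(d>.1)&(d<.118)&(P[:,2]>.22)]
A=np.c_[r[:,:2]-[.53,.17],np.ones(len(r))]; print("tilt deg",np.degrees(np.linalg.lstsq(A,r[:,2],rcond=None)[0][:2]),r[:,2].mean())
cv2.imwrite("pics/final.png",cv2.resize(s["image"][100:340,130:450],None,fx=2.5,fy=2.5,interpolation=cv2.INTER_CUBIC))
E
```

```text
time: 22.22
ee_pos: [0.5286, 0.1695, 0.2122]
ee_rot: [180.0, -0.0, 92.9]
wrist_force: [-0.5, 0.6, -6.2]
opening: 0.191
gripper_force: 45.0
time: 22.88
ee_pos: [0.5286, 0.1695, 0.2688]
ee_rot: [180.0, -0.0, 92.9]
wrist_force: [1.1, -0.2, -6.9]
opening: 0.19
gripper_force: 45.0
time: 23.55
ee_pos: [0.5283, 0.1695, 0.2827]
ee_rot: [-180.0, 0.0, 92.9]
wrist_force: [0.2, 0.4, -6.7]
opening: 0.191
gripper_force: 45.0
time: 24.22
ee_pos: [0.5285, 0.1695, 0.2832]
ee_rot: [-180.0, 0.0, 92.9]
wrist_force: [0.3, -0.6, -6.5]
opening: 0.19
gripper_force: 45.0
24.2667 [0.52850223 0.16952611 0.28315003] [-0.04777635  0.07709116  0.01309931] [ 0.03056972  0.05570757 -0.07178468  0.0049472   0.00366836  0.02878547]
[[0.433 0.066 0.237]
 [0.538 0.186 0.241]
 [0.633 0.271 0.302]]
tilt deg [ 0.16812169 -0.05611401] 0.2617213248286986
```

View pics/final.png

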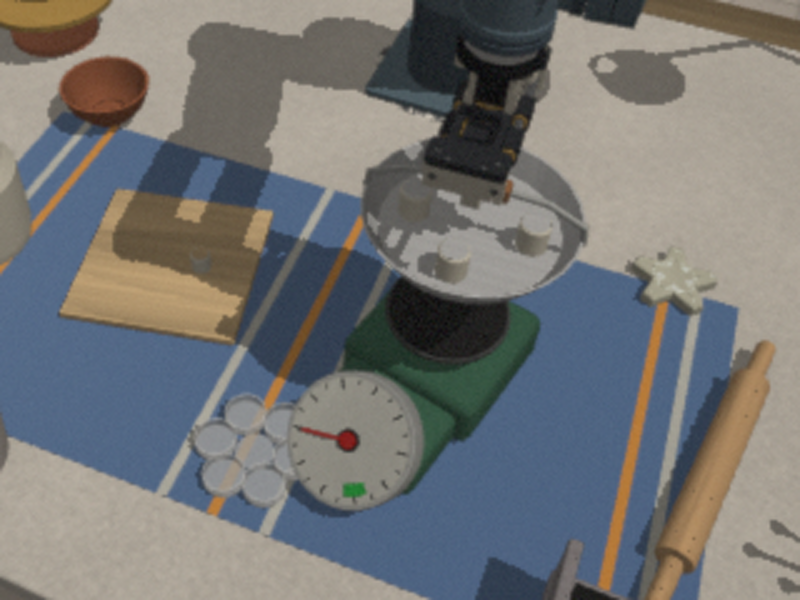

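The pan hangs level (tilt under 0.2°), about 13 cm clear of the scale. Three cylinders are visible at (410,205), (453,262) and (533,235), and the fourth is hidden behind the gripper. The 6.5–7 N wrist load matches the full 700 g, and the small cylinder is still on the board at (200,262).

```bash
python3 -c "
from plant import bot; print(bot.hand_in())"
```

```text
the job is handed in; nothing more can be done
None
```

Job handed in: I added both large cylinders, which brought the pointer to the middle of the green band. The pan is now held steady and level about 13 cm above the scale with the charge in it, and the small cylinder is still on the board.

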